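# Deburr the mouth of a feed tube

## Task

Take the orange deburring tool out of its white stand and run its blade right round the inner edge of the clamped steel tube's mouth: bring it to the edge at the red mark, go all the way round anticlockwise (seen from above) and back to the mark, in light, steady contact (a few newtons, never more than 12) without leaving the edge on the way. Then put the tool back upright in its stand, blade down in the hole, and let go; leave the other things on the bench where they are.

Things in the scene. Friction and masses are not known exactly. Their poses are not given: they have to be found in the camera images.
- tube_end: Steel tube clamped upright (blue jaws) on a fixed 110 x 110 x 12 mm plate; rigid. Origin: plate's underside on the bore axis, z up, +x towards the red mark (6 mm stripe across the rim, down the tube and on the plate). Anticlockwise goes from +x to +y. Bore 48 mm diameter, outside 62 mm, flat rim 75 mm above the bench, empty 63 mm down to the plate.
- bore (a point): Centre of the tube's mouth, on the bore axis at rim height (75 mm above the tube_end origin); same axes as tube_end, x towards the red mark.
- tool_grip (a point): Centre of the deburring tool's orange handle (tool loose, 0.1 to 0.2 kg): upright square bar 22 x 22 mm, 50 mm tall, faces along its x and y; z up, away from the blade. Under it a black collar 34 mm across, 3 mm thick (underside 28 mm below this point), a 9 mm shank, and the blade, whose lower end is 47 mm below this point on the handle's axis.
- blade: Dark steel cone fixed on the tool's end: 11 mm diameter at its lower end, 16 mm at 14 mm higher; same all round, so the tool need not turn. Origin: centre of the lower end, z up. At work this end is 2 to 13 mm below the rim (best 7), the cone's flank on the edge, its axis about 17 mm from the bore axis. Blade and tube are rigid, the tool gives only a little in the grip (some 4 to 10 N per mm).
- stand_hole (a point): Centre of the stand's hole at its top face: white block 80 x 90 x 40 mm, fixed; hole vertical, 25 mm diameter, open down to the bench. The tool starts upright in it, collar resting on the top face (blade's lower end 21 mm, handle centre 68 mm above the bench), and must end so, roughly in the middle.
- tip_box: Blue tip box with pale lid, 85 x 120 mm, 62 mm tall, loose; origin under its centre. Leave alone.
- vial: Small amber jar with white cap, 36 mm diameter, 70 mm tall, loose; origin under its centre. Leave alone.
- climate_meter: White temperature and humidity meter standing upright, 30 x 110 mm, 70 mm tall, loose; origin under its centre. Leave alone.
There are look-alikes about, which are no part of the job. Leave any turquoise look-alike of the part that bears stand_hole alone.

How it is judged:
By the outcome, as a careful person would: the job done as asked, in the order asked, and still so for the second after the job is handed in, with the robot touching nothing.
It also fails if it takes over 70 s, if anything falls off the work surface, if the arm or the gripper's body presses on something with over 40 N, if the wrist force passes 120 N, or if a joint passes its speed limit or range.

## Robot

A 7-joint arm with a two-finger parallel gripper is mounted at the origin on the work surface. World frame = base frame: x ahead of the robot, y to its left, z up, the work surface at z = 0. Lengths are in m, angles in rad, forces in N, time in s.
With the tool pointing down it reaches from about 0.4 to 0.85 m from the base axis. Payload 4.4 kg.
Tool frame: the origin (TCP) lies midway between the tips of the shut fingers; the grasp point (between the pads) lies 19 mm behind it; z points along the fingers, y is the line along which they close (so a half turn about z gives the same grasp; the last joint's range is limited). The gripper opens to 94 mm and grips with 3 to 60 N. Pads are 16 mm wide; open, the fingers measure 119 mm over their backs; the gripper's body (75 mm by 177 mm) begins 78 mm behind the grasp point.
Start: joints at [-1.308, 0.628, 0.038, 1.517, -0.027, 0.996, -0.02], TCP at [0.21, 0.615, 0.205] pointing down, gripper open.
Joint ranges: [-3.06, 3.06], [-0.37, 2.12], [-1.25, 1.32], [0.18, 2.47], [-1.1, 4.24], [0.23, 1.98], [-2.94, 2.94]. Speed limits (rad/s): [2.57, 2.57, 3.14, 3.14, 3.14, 3.14, 3.14].

## Interface

Orientations are given as a rotation vector (axis times angle).
In Python, from rig import env, vision gives the robot as it stands.
- The arm moves only by the shell command python3 -m handwheel 'ROWS' [FORCE]. ROWS is JSON, a list of rows, each a list of 5 numbers: the shift along the tool's x, y, z in cm, then the turn about the tool's z in rad, then the opening, from -1 (shut) to 1 (fully open). A call has 1 to 12 rows; each row shifts and turns the commanded pose from where the row before left it, along the tool's axes as they then stand; what a row does not reach is not made up. A row lasts 1/10 s, in which the tool goes at most 50 mm and 8.59 degrees, less where a joint would pass 70% of its speed; a pose out of reach is approached as far as the arm can. A call is refused whole if a number of a shift passes 5 or a number of a turn 0.15, either way. A call with a gripper value outside its range is refused whole. The fingers move at their own pace and stop on an object; FORCE is the grip in N (left out, the last holds). Time passes only in rows, so rows that do not move let the fingers close. It gives the time, the measured TCP pose, the force, the opening and the grip force at its end, in the units of the state.
- env.sense(): the state, without advancing time (a new reading comes with each control period).
- vision.get_image(name): name is "scene" or "top" or "wrist"; returns (picture, depth): 384x512x3 uint8, red, green, blue; 384x512 float32, m along the optical axis (not along the pixel's ray), 0 where there is no reading.
- vision.camera_info(name): a dict with "fx", "fy", "cx", "cy" (pixels), "k1" (the pictures are not rectified: a ray, as slopes to the right and down, at radius r is drawn at 1 + k1 r^2 times it, then the intrinsics apply), "pose" (4x4, takes a point from camera to world coordinates). Camera axes: x right, y up, looking along -z (the intrinsics and any distortion apply to the point x, -y, -z); pixel columns grow to the right and rows downward; lengths in m; the calibration is good to about 2 mm. A picture is of the moment at which its call begins: read the wrist's pose just before it. camera_info takes no time and is no camera call; for the wrist camera it gives the pose at the moment of the call.
- env.sign_off(): hands the job in; it is judged then, once.
The state is a dict: "clock": time; "qpos": joint angles; "qd": joint speeds; "joint_efforts": joint torques, N m; "tool_pos": TCP position; "ee_rot": TCP orientation; "wrist_force": force on the tool from outside, world axes, zero at the start; "ft_torque": the same for the moment, N m; "gripper_width": opening from 0.0 (shut) to 1.0 (fully open); "finger_force": force on a finger pad.
Only numpy, scipy, OpenCV 4.12 (cv2) and the standard library are available. Lean on these libraries where they do the work, as an engineer would, in place of code of your own. Each camera call takes 0.05 s, during which the arm holds its last target. There are 200 camera calls.

## Working session

There is one attempt and no reset: what is moved stays moved. The work goes in short steps, Python scripts to look and compute and a shell command to move; the robot and the scene stay as the last step left them, time stands still between calls to the robot, and variables do not carry over. Pictures are saved under pics/ and viewed, at most 10 in all, crops included, and the job is handed in when it is done.

```bash
mkdir -p pics; ls
python3 - <<'E'
from rig import env, vision
import cv2,numpy as np
s=env.sense();print(s)
ims=[]
for n in("scene","top"):
    im,d=vision.get_image(n);np.savez(f'{n}0.npz',im=im,d=d)
    cv2.imwrite(f'pics/{n}0.png',im[:,:,::-1]);c=vision.camera_info(n);print(n,c)
E
```

```text
pics
{'clock': 0.0, 'qpos': array([-1.30781718,  0.62933307,  0.03847681,  1.51835411, -0.0269974 ,
        0.99632446, -0.01999588]), 'qd': array([-0.00042749,  0.00106842,  0.0002993 , -0.00076148, -0.00066725,
        0.00196247, -0.00059383]), 'joint_efforts': array([-7.69764301e-05, -5.49730575e+01,  1.14340547e+00, -1.86647218e+01,
       -5.23017731e-02,  2.32701626e-02,  1.28880056e-04]), 'tool_pos': array([0.20965305, 0.61454851, 0.20456769]), 'ee_rot': array([-5.14113277e-01, -3.09897099e+00,  2.95527054e-03]), 'wrist_force': array([-0.26368158, -0.31719435,  0.52450862]), 'ft_torque': array([ 0.05408613, -0.02982135, -0.01116106]), 'finger_force': 0.0, 'gripper_width': 0.9988101365174359}
scene {'fx': 441.9921760791893, 'fy': 441.9921760791893, 'cx': 268.4551740429905, 'cy': 190.1839476814552, 'k1': -0.16616743248093616, 'pose': array([[-0.10926004, -0.69881475,  0.7069089 ,  1.24987418],
       [ 0.99382156, -0.06283351,  0.09149127,  0.07959038],
       [-0.01951788,  0.71253765,  0.70136236,  0.74625634],
       [ 0.        ,  0.        ,  0.        ,  1.        ]])}
top {'fx': 399.7284626775123, 'fy': 399.7284626775123, 'cx': 258.11073270595557, 'cy': 193.1555020705815, 'k1': -0.07379400406039889, 'pose': array([[-0.01229624,  0.99110219, -0.13253394,  0.44557351],
       [-0.99961654, -0.00889524,  0.02622296, -0.00888143],
       [ 0.02481072,  0.13280557,  0.99083152,  0.90321808],
       [ 0.        ,  0.        ,  0.        ,  1.        ]])}
```

View pics/top0.png

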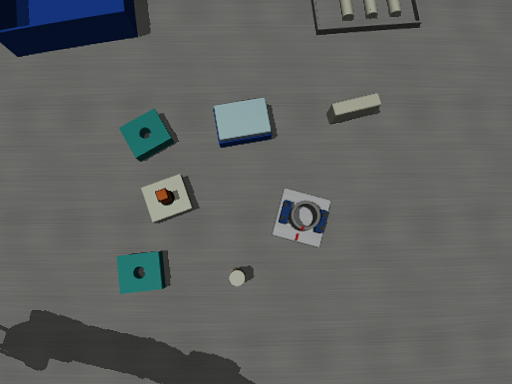

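View pics/scene0.png

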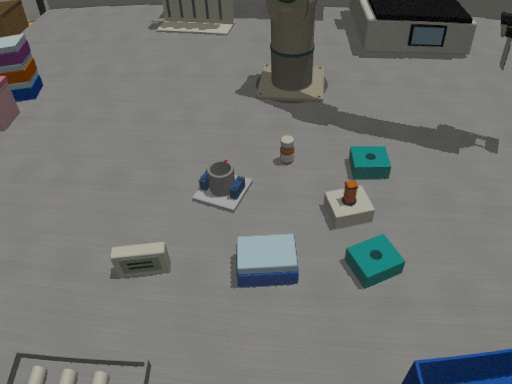

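The top view shows the orange tool at (163,197) in the white stand, the tube at (305,215) with its red mark towards (297,237), and turquoise look-alikes at (147,134) and (140,272). The scene view agrees.

```bash
cat > h.py <<'E'
import numpy as np,cv2
from rig import env,vision
from scipy.spatial.transform import Rotation as R
def rays(c,uv):
    uv=np.asarray(uv,float).reshape(-1,1,2)
    K=np.array([[c['fx'],0,c['cx']],[0,c['fy'],c['cy']],[0,0,1]])
    p=cv2.undistortPoints(uv,K,np.array([c['k1'],0,0,0,0.])).reshape(-1,2)
    # opencv k1: drawn = r*(1+k1 r^2), same model
    return np.c_[p[:,0],-p[:,1],-np.ones(len(p))]
def onplane(c,uv,z):
    P=c['pose'];d=rays(c,uv)@P[:3,:3].T;o=P[:3,3]
    return o+d*((z-o[2])/d[:,2])[:,None]
def cloud(c,uv,dep):
    P=c['pose'];uv=np.asarray(uv)
    z=dep[uv[:,1].astype(int),uv[:,0].astype(int)]
    return (rays(c,uv)*z[:,None])@P[:3,:3].T+P[:3,3]
def px(m): 
    v,u=np.nonzero(m);return np.c_[u,v].astype(float)
def masks(im):
    h=cv2.cvtColor(im,cv2.COLOR_RGB2HSV);H,S,V=cv2.split(h)
    return dict(orange=(H>3)&(H<20)&(S>150)&(V>80),red=((H<=3)|(H>174))&(S>150)&(V>80),white=(S<45)&(V>150))
def rect(p):
    (cx,cy),(w,h),a=cv2.minAreaRect((p[:,:2]*1000).astype(np.float32));return cx/1000,cy/1000,w,h,a
E
python3 - <<'E'
from h import *
for n in("top","scene"):
    f=np.load(n+'0.npz');im,d=f['im'],f['d'];c=vision.camera_info(n);m=masks(im)
    u=px(m['orange']);p=cloud(c,u,d)
    near=(abs(p[:,0]-.45)<.15)&(p[:,1]>.1)&(p[:,1]<.4)
    q=p[near];print(n,'orange',len(q),q[:,2].max());t=q[q[:,2]>.087];print(t.mean(0),rect(t))
    u=px(m['red']);p=cloud(c,u,d);k=(p[:,2]<.1)&(p[:,2]>0)&(abs(p[:,1])<.3)&(p[:,0]>.2)&(p[:,0]<.7);print('red',np.round(p[k],3)[:14].tolist())
    v,uu=np.mgrid[0:384,0:512];A=np.c_[uu.ravel(),v.ravel()].astype(float);p=cloud(c,A,d)
    k=(abs(p[:,2]-.075)<.004)&(abs(p[:,0]-.4)<.08)&(abs(p[:,1]+.11)<.06);t=p[k];print('rim',len(t));print(cv2.minEnclosingCircle((t[:,:2]*1000).astype(np.float32)))
    k=(abs(p[:,2]-.04)<.004)&(abs(p[:,0]-.45)<.08)&(abs(p[:,1]-.22)<.08)&m['white'].ravel();t=p[k];print('stand',len(t),rect(t))
E
```

```text
top orange 98 0.09933345464346333
[0.55305771 0.16697777 0.09367674] (0.5531129150390625, 0.16750920104980468, 20.930274963378906, 20.45380210876465, 17.00867462158203)
red [[0.487, -0.121, 0.076], [0.485, -0.121, 0.078], [0.484, -0.123, 0.078], [0.483, -0.119, 0.076], [0.483, -0.121, 0.075], [0.482, -0.123, 0.078], [0.48, -0.119, 0.078], [0.48, -0.121, 0.075], [0.48, -0.123, 0.076], [0.472, -0.118, 0.01], [0.472, -0.12, 0.013], [0.47, -0.116, 0.013], [0.47, -0.118, 0.013], [0.468, -0.115, 0.014]]
rim 2
((478.44964599609375, -126.43545532226562), 3.2767229080200195)
stand 226 (0.5164586181640625, 0.17418190002441405, 64.43238067626953, 24.147132873535156, 89.53014373779297)
scene orange 157 0.09445645455042262
[0.55504133 0.16807944 0.0911998 ] (0.554931640625, 0.1688773651123047, 20.464025497436523, 19.773073196411133, 18.419225692749023)
red [[0.485, -0.12, 0.077], [0.48, -0.119, 0.073], [0.485, -0.122, 0.074], [0.485, -0.12, 0.074]]
rim 2
((479.445068359375, -123.44842529296875), 4.88700532913208)
stand 81 (0.5169656372070313, 0.1737730255126953, 25.039220809936523, 66.22981262207031, 0.614216685295105)
```

Run:
```python
from h import *
s=env.sense()
for n in("top","scene"):
    f=np.load(n+'0.npz');im,d=f['im'],f['d'];c=vision.camera_info(n);m=masks(im)
    v,uu=np.mgrid[0:384,0:512];A=np.c_[uu.ravel(),v.ravel()].astype(float);p=cloud(c,A,d)
    k=(abs(p[:,2]-.075)<.005)&(np.hypot(p[:,0]-.512,p[:,1]+.127)<.045);t=p[k];print(n,'rim',len(t),cv2.minEnclosingCircle((t[:,:2]*1000).astype(np.float32)),t[:,2].mean())
    k=(abs(p[:,2]-.04)<.005)&(np.hypot(p[:,0]-.55,p[:,1]-.17)<.09)&m['white'].ravel();t=p[k];print('stand',len(t),rect(t),t[:,2].mean())
print(R.from_rotvec(s['ee_rot']).as_matrix())
c=vision.camera_info('wrist');print(c['pose'], c['fx'])
```

```text
top rim 268 ((508.8660583496094, -129.5940704345703), 31.088768005371094) 0.07511126139331518
stand 1116 (0.553876953125, 0.16878562927246094, 77.58040618896484, 89.68656921386719, 19.51148796081543) 0.040792875196153225
scene rim 187 ((510.893798828125, -125.83443450927734), 32.05173110961914) 0.0731772157916069
stand 697 (0.5523853759765625, 0.1702649383544922, 79.15235137939453, 89.49451446533203, 19.05880355834961) 0.0385206420407728
[[-9.46441573e-01  3.22874766e-01 -4.84716556e-04]
 [ 3.22875126e-01  9.46440263e-01 -1.57520620e-03]
 [-4.98390668e-05 -1.64734355e-03 -9.99998642e-01]]
[[ 0.322468   -0.90758559 -0.26889176  0.13080297]
 [ 0.94657649  0.30836957  0.09434596  0.64192648]
 [-0.00270899 -0.28495017  0.9585385   0.38493151]
 [ 0.          0.          0.          1.        ]] 339.793939861623
```

```bash
python3 -m handwheel '[[-3.9,-2.59,0,0,1],[-3.9,-2.59,0,0,1],[-3.9,-2.59,0,0,1],[-3.9,-2.59,0,0,1],[-3.9,-2.59,0,0,1],[-3.9,-2.59,0,0,1],[-3.9,-2.59,0,0,1],[-3.9,-2.59,0,0,1],[-3.9,-2.59,0,0,1],[-3.9,-2.59,0,0,1],[-3.9,-2.59,0,0,1],[-3.9,-2.59,0,0,1]]' 40
python3 -m handwheel '[[0,0,0,-0.13,1],[0,0,0,-0.13,1],[0,0,0,-0.13,1],[0,0,0,-0.13,1],[0,0,0,-0.12,1],[0,0,0,0,1],[0,0,0,0,1]]'
```

```text
clock: 1.3
tool_pos: [0.5531, 0.1683, 0.2052]
ee_rot: [-0.514, -3.099, 0.0]
wrist_force: [0.4, -0.1, 0.7]
gripper_width: 0.998
finger_force: 0.0
clock: 2.0
tool_pos: [0.5523, 0.1697, 0.2052]
ee_rot: [0.482, -3.104, -0.0]
wrist_force: [0.8, -0.7, -1.3]
gripper_width: 1.005
finger_force: 0.0
```

```bash
cat >> h.py <<'E'
def T():
    s=env.sense();M=R.from_rotvec(s['ee_rot']).as_matrix();return s,M,s['tool_pos']
def to(w):   # world TCP target -> cm in tool axes
    s,M,p=T();return np.round((np.asarray(w)-p)@M*100,2)
E
python3 - <<'E'
from h import *
s,M,p=T();print(s['clock'],p,np.degrees(np.arctan2(M[1,1],M[0,1])),s['wrist_force'])
c=vision.camera_info('wrist');im,d=vision.get_image('wrist');np.savez('w1.npz',im=im,d=d);cv2.imwrite('pics/w1.png',im[:,:,::-1])
m=masks(im);u=px(m['orange']);q=cloud(c,u,d);t=q[(q[:,2]>.087)&(q[:,2]<.1)];print(len(q),q[:,2].max(),t.mean(0),rect(t))
v,uu=np.mgrid[0:384,0:512];A=np.c_[uu.ravel(),v.ravel()].astype(float);P=cloud(c,A,d)
t=P[(abs(P[:,2]-.04)<.005)&(np.hypot(P[:,0]-.55,P[:,1]-.17)<.09)&m['white'].ravel()];print('stand',len(t),rect(t),t[:,2].mean())
E
```

```text
2.0 [0.55227294 0.16971323 0.20520711] 107.6498084752391 [ 0.7764107  -0.65650003 -1.25377732]
522 0.38550648306406476 [0.55259146 0.16745508 0.09380913] (0.5530064697265625, 0.16759678649902343, 20.707719802856445, 19.976274490356445, 18.61135482788086)
stand 3406 (0.5534603271484375, 0.16861375427246095, 80.54888916015625, 89.95638275146484, 19.61045265197754) 0.04094478926776539
```

```bash
python3 -m handwheel '[[0,-0.23,3,-0.017,1],[0,0,3,0,1],[0,0,3,0,1],[0,0,3,0,1],[0,0,2,0,1],[0,0,1.3,0,1],[0,0,0,0,1]]' 40
python3 -m handwheel '[[0,0,0,0,-1],[0,0,0,0,-1],[0,0,0,0,-1],[0,0,0,0,-1],[0,0,0,0,-1],[0,0,0,0,-1],[0,0,0,0,-1],[0,0,0,0,-1]]' 40
```

```text
clock: 2.75
tool_pos: [0.552, 0.1674, 0.0509]
ee_rot: [0.512, -3.097, 0.001]
wrist_force: [0.0, -0.6, 0.4]
gripper_width: 1.005
finger_force: 0.0
clock: 3.55
tool_pos: [0.5531, 0.1677, 0.0525]
ee_rot: [0.513, -3.099, -0.0]
wrist_force: [0.6, -0.2, -0.5]
gripper_width: 0.355
finger_force: 0.0
```

```bash
python3 -m handwheel '[[0,0,0,0,-1],[0,0,0,0,-1],[0,0,0,0,-1],[0,0,0,0,-1],[0,0,0,0,-1],[0,0,0,0,-1]]' 40
```

```text
clock: 4.15
tool_pos: [0.5531, 0.1677, 0.0524]
ee_rot: [0.513, -3.099, -0.0]
wrist_force: [-0.2, -0.6, -1.1]
gripper_width: 0.232
finger_force: 39.9
```

```bash
python3 -m handwheel '[[0,0,-1,0,-1],[0,0,-2,0,-1],[0,0,-2.8,0,-1],[0,0,-3,0,-1],[0,0,-2,0,-1]]'
python3 -m handwheel '[[0.5,-2,0,0,-1],[0.75,-2.7,0,0,-1],[0.75,-2.7,0,0,-1],[0.75,-2.7,0,0,-1],[0.75,-2.7,0,0,-1],[0.75,-2.7,0,0,-1],[0.75,-2.7,0,0,-1],[0.75,-2.7,0,0,-1],[0.75,-2.7,0,0,-1],[0.75,-2.1,0,0,-1],[0.25,-1,0,0,-1],[0,0,0,0,-1]]'
python3 -m handwheel '[[0,0,0,0,-1],[0,0,0,0,-1],[0,0,0,0,-1]]'
python3 - <<'E'
from h import *
s,M,p=T();print(s['clock'],p,M[:2,:2],s['wrist_force'])
W=[]
c=vision.camera_info('wrist');im,d=vision.get_image('wrist');np.savez('w2.npz',im=im,d=d);cv2.imwrite('pics/w2.png',im[:,:,::-1])
for i in range(6): vision.camera_info('wrist');W.append(env.sense()['wrist_force'])
v,uu=np.mgrid[0:384,0:512];A=np.c_[uu.ravel(),v.ravel()].astype(float);P=cloud(c,A,d)
t=P[(abs(P[:,2]-.075)<.004)&(np.hypot(P[:,0]-.51,P[:,1]+.127)<.04)];print('rim',len(t),cv2.minEnclosingCircle((t[:,:2]*1000).astype(np.float32)),t[:,2].mean(),t.mean(0))
u=px(masks(im)['red']);q=cloud(c,u,d);print(len(q));
for lo,hi in((.07,.08),(.008,.02)):
    t=q[(q[:,2]>lo)&(q[:,2]<hi)&(np.hypot(q[:,0]-.51,q[:,1]+.127)<.09)];print(len(t),t.mean(0))
E
```

```text
clock: 4.65
tool_pos: [0.5537, 0.168, 0.163]
ee_rot: [-0.513, 3.097, 0.001]
wrist_force: [0.4, 0.1, -1.7]
gripper_width: 0.229
finger_force: 39.9
clock: 5.85
tool_pos: [0.5681, -0.1108, 0.1607]
ee_rot: [-0.509, 3.1, -0.001]
wrist_force: [-0.0, 0.4, -2.1]
gripper_width: 0.235
finger_force: 39.9
clock: 6.15
tool_pos: [0.5683, -0.1075, 0.1605]
ee_rot: [-0.517, 3.099, 0.001]
wrist_force: [0.2, -0.1, -1.3]
gripper_width: 0.231
finger_force: 39.9
6.15 [ 0.5683189  -0.10752176  0.16052521] [[-0.94590649 -0.32443938]
 [-0.32443931  0.94590622]] [ 0.22380325 -0.08914963 -1.30821912]
rim 2112 ((509.4522705078125, -128.49966430664062), 31.529691696166992) 0.0756859125135278 [ 0.50901616 -0.12891527  0.07568591]
181
81 [ 0.48344366 -0.1213024   0.07646857]
99 [ 0.4668964  -0.11667341  0.01393187]
```

View pics/w2.png

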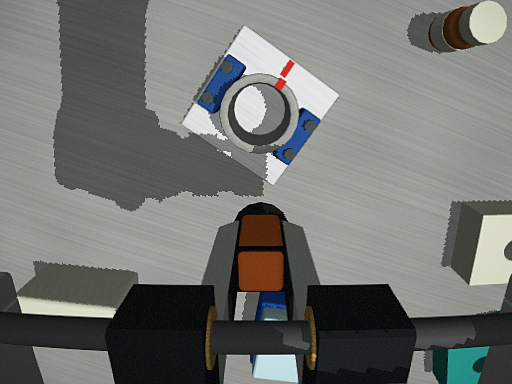

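The wrist picture shows the tube's mouth centred at about (259,112), with the red mark at (281,83) to (290,68). The tool is held upright at (260,240).

```bash
python3 -m handwheel '[[1.2,0.1,0,0,-1],[1.5,0.1,0,0,-1],[1.5,0.1,0,0,-1],[1.5,0.1,0,0,-1],[1.0,0.1,0,0,-1],[0.38,0.01,0,0,-1],[0,0,0,0.12,-1],[0,0,0,0.12,-1],[0,0,0,0.12,-1],[0,0,0,0.12,-1],[0,0,0,0.112,-1],[0,0,0,0,-1]]'
python3 -m handwheel '[[0,0,0,0,-1],[0,0,0,0,-1],[0,0,0,0,-1]]'
python3 - <<'E'
from h import *
s,M,p=T();print(p,np.degrees(np.arctan2(M[1,0],M[0,0])),M[2],s['qpos']);print(to([.4997,-.1256,.0994]))
E
```

```text
clock: 7.4
tool_pos: [0.5, -0.1268, 0.1605]
ee_rot: [0.413, 3.114, -0.0]
wrist_force: [-0.1, -0.0, -0.8]
gripper_width: 0.232
finger_force: 39.9
clock: 7.7
tool_pos: [0.4996, -0.1272, 0.1605]
ee_rot: [0.411, 3.114, 0.0]
wrist_force: [0.1, 0.3, -1.8]
gripper_width: 0.233
finger_force: 39.9
[ 0.49961305 -0.12718108  0.16046905] 164.94705018942642 [-1.01460569e-04  2.20273947e-04 -9.99999971e-01] [ 0.17351488  0.49860437  0.03100845  1.93925753 -0.02323851  0.70395099
  1.526537  ]
[0.03 0.15 6.11]
```

```bash
python3 -m handwheel '[[0.03,0.15,1,0,-1],[0,0,1.5,0,-1],[0,0,1.0,0,-1],[0,0,0.8,0,-1],[0,0,0.6,0,-1],[0,0,0.6,0,-1],[0,0,0.4,0,-1],[0,0,0.2,0,-1],[0,0,0,0,-1]]'
python3 -m handwheel '[[0.2,0,0,0,-1],[0.2,0,0,0,-1],[0.1,0,0,0,-1],[0,0,0,0,-1],[0,0,0,0,-1]]'
```

```text
clock: 8.6
tool_pos: [0.4996, -0.1256, 0.0994]
ee_rot: [-0.413, -3.114, -0.0]
wrist_force: [-0.3, 0.1, -2.4]
gripper_width: 0.233
finger_force: 39.9
clock: 9.1
tool_pos: [0.4949, -0.1244, 0.0996]
ee_rot: [0.413, 3.114, -0.0]
wrist_force: [-0.1, 0.3, -2.0]
gripper_width: 0.236
finger_force: 39.9
```

Run:
```python
from h import *
s,M,p=T();C=np.array([.5094,-.1282]);e=p[:2]-C
print(p,'tube frame',e@M[:2,0]*1e3,-e@M[:2,1]*1e3,np.degrees(np.arctan2(M[1,0],M[0,0])))
im,d=vision.get_image('wrist');cv2.imwrite('pics/w3.png',im[:,:,::-1])
```

```text
[ 0.49486962 -0.12436808  0.09957937] tube frame 15.026891966530453 0.08970479790131872 164.88440186790297
```

View pics/w3.png

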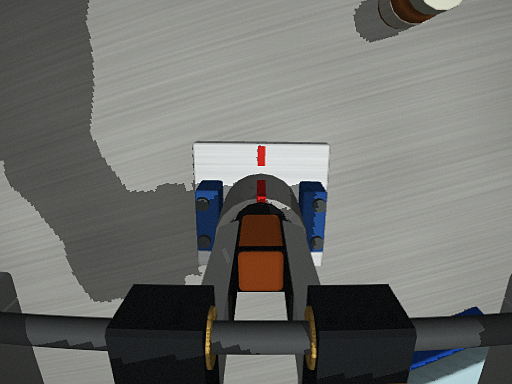

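The mark (262,155) to (262,190) lines up with the tool axis (260,240), and the blade is inside the mouth without touching yet. I'll feel outward for contact.

```bash
python3 -m handwheel '[[0.06,0,0,0,-1],[0.06,0,0,0,-1],[0.06,0,0,0,-1],[0,0,0,0,-1],[0,0,0,0,-1]]'
python3 -m handwheel '[[0.05,0,0,0,-1],[0,0,0,0,-1],[0,0,0,0,-1]]'
```

```text
clock: 9.65
tool_pos: [0.4932, -0.1239, 0.0995]
ee_rot: [0.413, 3.114, 0.0]
wrist_force: [0.3, 1.2, -1.5]
gripper_width: 0.231
finger_force: 39.9
clock: 9.95
tool_pos: [0.4929, -0.1238, 0.0995]
ee_rot: [0.413, 3.114, -0.0]
wrist_force: [1.5, -0.5, -2.6]
gripper_width: 0.234
finger_force: 39.9
```

```bash
python3 -m handwheel '[[0.05,0,0,0,-1],[0,0,0,0,-1],[0,0,0,0,-1]]'
```

```text
clock: 10.25
tool_pos: [0.4928, -0.1238, 0.0996]
ee_rot: [0.413, 3.113, -0.0]
wrist_force: [2.5, -0.7, -2.8]
gripper_width: 0.233
finger_force: 39.9
```

```bash
cat >> h.py <<'E'
def arc(f1,r1,f2,r2,n=6,c=(0,0)):  # tube frame -> tool rows (x, -y), cm
    f=np.radians(np.linspace(f1,f2,n+1));r=np.linspace(r1,r2,n+1)
    P=np.c_[r*np.cos(f),-r*np.sin(f)]/10;return np.diff(np.round(P,2),axis=0).round(2).tolist()
def rep(phi):
    s,M,p=T();e=(p[:2]-[.5094,-.1282]);ex,ey=M[:2,0],-M[:2,1]
    F=s['wrist_force'][:2]-[.1,.1];f=np.radians(phi);n=np.cos(f)*ex+np.sin(f)*ey;t=-np.sin(f)*ex+np.cos(f)*ey
    x,y=e@ex*1e3,e@ey*1e3
    print('t',s['clock'],'xy',round(x,2),round(y,2),'r',round(np.hypot(x,y),2),'phi',round(np.degrees(np.arctan2(y,x)),1),'Fr in',round(-F@n,2),'Ft',round(F@t,2),'z',round(p[2]*1e3,1))
E
python3 - <<'E'
from h import *
rep(0);print(arc(0,17.8,30,18.1))
E
```

```text
t 10.25 xy 17.2 0.08 r 17.2 phi 0.3 Fr in 2.5 Ft 0.17 z 99.6
[[0.0, -0.16], [-0.02, -0.15], [-0.03, -0.15], [-0.04, -0.16], [-0.05, -0.14], [-0.07, -0.14]]
```

```bash
python3 -m handwheel '[[0.03,0,0,0,-1],[0.0,-0.16,0,0,-1],[-0.02,-0.15,0,0,-1],[-0.03,-0.15,0,0,-1],[-0.04,-0.16,0,0,-1],[-0.05,-0.14,0,0,-1],[-0.07,-0.14,0,0,-1]]' | grep wrist
python3 - <<'E'
from h import *
rep(30)
for r in (18,18.4,18.8,19.2): print(r,arc(30,18.4,60,r))
E
```

```text
wrist_force: [4.3, 4.1, -0.5]
t 10.95 xy 15.64 7.94 r 17.54 phi 26.9 Fr in 5.07 Ft -2.79 z 99.7
18 [[-0.09, -0.13], [-0.1, -0.12], [-0.11, -0.12], [-0.12, -0.1], [-0.13, -0.09], [-0.14, -0.08]]
18.4 [[-0.08, -0.14], [-0.1, -0.12], [-0.11, -0.12], [-0.12, -0.11], [-0.12, -0.1], [-0.14, -0.08]]
18.8 [[-0.08, -0.14], [-0.09, -0.13], [-0.1, -0.13], [-0.12, -0.11], [-0.13, -0.1], [-0.13, -0.1]]
19.2 [[-0.07, -0.14], [-0.09, -0.14], [-0.1, -0.13], [-0.11, -0.12], [-0.13, -0.11], [-0.13, -0.1]]
```

```bash
python3 -m handwheel '[[-0.09,-0.13,0,0,-1],[-0.1,-0.12,0,0,-1],[-0.11,-0.12,0,0,-1],[-0.12,-0.11,0,0,-1],[-0.12,-0.09,0,0,-1],[-0.14,-0.08,0,0,-1]]' | grep wrist
python3 - <<'E'
from h import *
rep(60)
for r in (17.8,18.2,18.6): print(r,arc(60,18.2,100,r,8))
E
```

```text
wrist_force: [2.2, 4.7, -0.9]
t 11.55 xy 10.69 14.02 r 17.63 phi 52.7 Fr in 4.74 Ft -1.73 z 99.2
17.8 [[-0.14, -0.06], [-0.15, -0.06], [-0.15, -0.04], [-0.16, -0.03], [-0.15, -0.02], [-0.16, 0.0], [-0.16, 0.01], [-0.15, 0.03]]
18.2 [[-0.14, -0.07], [-0.15, -0.06], [-0.15, -0.05], [-0.15, -0.03], [-0.16, -0.02], [-0.16, -0.01], [-0.16, 0.01], [-0.16, 0.02]]
18.6 [[-0.14, -0.07], [-0.14, -0.07], [-0.16, -0.05], [-0.15, -0.04], [-0.16, -0.03], [-0.16, -0.01], [-0.16, 0.0], [-0.16, 0.02]]
```

```bash
python3 -m handwheel '[[-0.14,-0.07,0,0,-1],[-0.15,-0.06,0,0,-1],[-0.15,-0.05,0,0,-1],[-0.15,-0.03,0,0,-1],[-0.16,-0.02,0,0,-1],[-0.16,-0.01,0,0,-1],[-0.16,0.01,0,0,-1],[-0.16,0.02,0,0,-1]]' | grep wrist
python3 - <<'E'
from h import *
rep(96)
for r in (17.8,18.2,18.6): print(r,arc(100,18.2,140,r,8))
E
```

```text
wrist_force: [-1.5, 3.9, -0.9]
t 12.35 xy -2.16 17.92 r 18.05 phi 96.9 Fr in 3.53 Ft -2.17 z 99.2
17.8 [[-0.15, 0.04], [-0.15, 0.05], [-0.14, 0.06], [-0.14, 0.08], [-0.13, 0.09], [-0.12, 0.1], [-0.11, 0.11], [-0.1, 0.12]]
18.2 [[-0.15, 0.03], [-0.15, 0.05], [-0.15, 0.06], [-0.14, 0.07], [-0.13, 0.09], [-0.13, 0.1], [-0.12, 0.1], [-0.1, 0.12]]
18.6 [[-0.15, 0.03], [-0.16, 0.04], [-0.15, 0.06], [-0.14, 0.07], [-0.14, 0.08], [-0.13, 0.09], [-0.12, 0.11], [-0.11, 0.11]]
```

```bash
python3 -m handwheel '[[-0.15,0.03,0,0,-1],[-0.16,0.04,0,0,-1],[-0.15,0.06,0,0,-1],[-0.14,0.07,0,0,-1],[-0.14,0.08,0,0,-1],[-0.13,0.09,0,0,-1],[-0.12,0.11,0,0,-1],[-0.11,0.11,0,0,-1]]' | grep wrist
python3 - <<'E'
from h import *
rep(136)
for r in (17.8,18.2,18.6): print(r,arc(140,18.6,180,r,8))
E
```

```text
wrist_force: [-3.6, 1.2, -0.2]
t 13.15 xy -13.9 12.19 r 18.49 phi 138.8 Fr in 2.86 Ft -2.66 z 99.4
17.8 [[-0.1, 0.14], [-0.07, 0.14], [-0.07, 0.15], [-0.05, 0.15], [-0.04, 0.15], [-0.02, 0.16], [-0.01, 0.15], [0.0, 0.16]]
18.2 [[-0.1, 0.14], [-0.08, 0.14], [-0.07, 0.14], [-0.06, 0.15], [-0.04, 0.16], [-0.03, 0.15], [-0.02, 0.16], [0.0, 0.16]]
18.6 [[-0.1, 0.13], [-0.09, 0.14], [-0.08, 0.14], [-0.06, 0.15], [-0.05, 0.16], [-0.03, 0.16], [-0.02, 0.16], [-0.01, 0.16]]
```

```bash
python3 -m handwheel '[[-0.11,0.12,0,0,-1],[-0.1,0.14,0,0,-1],[-0.09,0.14,0,0,-1],[-0.07,0.15,0,0,-1],[-0.05,0.16,0,0,-1],[-0.04,0.16,0,0,-1],[-0.02,0.17,0,0,-1],[-0.01,0.16,0,0,-1]]' | grep wrist
python3 - <<'E'
from h import *
rep(177)
for r in (18.6,18.9,19.2): print(r,arc(180,19.1,215,r,7))
E
```

```text
wrist_force: [-4.0, -2.1, -0.9]
t 13.95 xy -18.67 0.61 r 18.68 phi 178.1 Fr in 3.2 Ft -3.32 z 99.4
18.6 [[0.01, 0.17], [0.03, 0.16], [0.05, 0.16], [0.05, 0.15], [0.07, 0.15], [0.08, 0.14], [0.1, 0.14]]
18.9 [[0.01, 0.17], [0.02, 0.16], [0.04, 0.16], [0.06, 0.16], [0.06, 0.15], [0.08, 0.15], [0.09, 0.13]]
19.2 [[0.01, 0.17], [0.02, 0.16], [0.03, 0.17], [0.05, 0.16], [0.06, 0.15], [0.08, 0.15], [0.09, 0.14]]
```

```bash
python3 -m handwheel '[[0.01,0.17,0,0,-1],[0.02,0.16,0,0,-1],[0.03,0.17,0,0,-1],[0.05,0.16,0,0,-1],[0.06,0.15,0,0,-1],[0.08,0.15,0,0,-1],[0.09,0.14,0,0,-1]]' | grep wrist
python3 - <<'E'
from h import *
rep(212)
for r in (18.4,18.7,19.0): print(r,arc(215,19.2,250,r,7))
E
```

```text
wrist_force: [-4.1, -3.9, -0.4]
t 14.65 xy -16.34 -8.9 r 18.61 phi -151.4 Fr in 5.17 Ft -2.57 z 99.7
18.4 [[0.11, 0.13], [0.12, 0.11], [0.13, 0.1], [0.13, 0.1], [0.15, 0.07], [0.15, 0.07], [0.15, 0.05]]
18.7 [[0.1, 0.13], [0.12, 0.12], [0.13, 0.1], [0.14, 0.1], [0.14, 0.08], [0.15, 0.07], [0.15, 0.06]]
19.0 [[0.1, 0.13], [0.12, 0.12], [0.12, 0.11], [0.14, 0.1], [0.14, 0.09], [0.15, 0.07], [0.15, 0.07]]
```

```bash
python3 -m handwheel '[[0.11,0.13,0,0,-1],[0.12,0.11,0,0,-1],[0.13,0.1,0,0,-1],[0.13,0.1,0,0,-1],[0.15,0.07,0,0,-1],[0.15,0.07,0,0,-1],[0.15,0.05,0,0,-1]]' | grep wrist
python3 - <<'E'
from h import *
rep(247)
for r in (17.6,17.9,18.2): print(r,arc(250,18.4,285,r,7))
E
```

```text
wrist_force: [-0.9, -4.7, -0.9]
t 15.35 xy -8.99 -15.96 r 18.32 phi -119.4 Fr in 4.36 Ft -2.16 z 100.2
17.6 [[0.16, 0.04], [0.15, 0.02], [0.16, 0.01], [0.16, -0.01], [0.16, -0.01], [0.15, -0.04], [0.15, -0.04]]
17.9 [[0.16, 0.04], [0.15, 0.03], [0.16, 0.01], [0.16, 0.0], [0.16, -0.01], [0.15, -0.03], [0.15, -0.04]]
18.2 [[0.15, 0.04], [0.16, 0.04], [0.16, 0.01], [0.16, 0.01], [0.16, -0.01], [0.16, -0.02], [0.15, -0.04]]
```

```bash
python3 -m handwheel '[[0.16,0.04,0,0,-1],[0.15,0.03,0,0,-1],[0.16,0.01,0,0,-1],[0.16,0.0,0,0,-1],[0.16,-0.01,0,0,-1],[0.15,-0.03,0,0,-1],[0.15,-0.04,0,0,-1]]' | grep wrist
python3 - <<'E'
from h import *
rep(281)
for r in (17.4,17.7,18.0): print(r,arc(285,17.9,320,r,7))
E
```

```text
wrist_force: [2.7, -4.6, -0.7]
t 16.05 xy 2.73 -17.69 r 17.9 phi -81.2 Fr in 4.51 Ft -2.96 z 100.0
17.4 [[0.15, -0.05], [0.14, -0.07], [0.13, -0.08], [0.13, -0.09], [0.12, -0.1], [0.11, -0.1], [0.09, -0.12]]
17.7 [[0.15, -0.05], [0.14, -0.06], [0.14, -0.08], [0.13, -0.08], [0.12, -0.1], [0.11, -0.11], [0.11, -0.11]]
18.0 [[0.15, -0.05], [0.15, -0.06], [0.14, -0.07], [0.13, -0.08], [0.13, -0.09], [0.11, -0.11], [0.11, -0.11]]
```

```bash
python3 -m handwheel '[[0.15,-0.05,0,0,-1],[0.14,-0.06,0,0,-1],[0.14,-0.08,0,0,-1],[0.13,-0.08,0,0,-1],[0.12,-0.1,0,0,-1],[0.11,-0.11,0,0,-1],[0.11,-0.11,0,0,-1]]' | grep wrist
python3 - <<'E'
from h import *
rep(316)
for r in (17.4,17.7,18.0): print(r,arc(320,17.7,375,r,11))
E
```

```text
wrist_force: [5.1, -3.1, -0.5]
t 16.75 xy 12.45 -12.43 r 17.59 phi -45.0 Fr in 5.33 Ft -2.68 z 99.8
17.4 [[0.09, -0.13], [0.08, -0.13], [0.07, -0.14], [0.05, -0.14], [0.05, -0.15], [0.03, -0.15], [0.01, -0.15], [0.01, -0.15], [-0.01, -0.15], [-0.02, -0.15], [-0.04, -0.15]]
17.7 [[0.09, -0.12], [0.08, -0.13], [0.07, -0.14], [0.06, -0.14], [0.05, -0.15], [0.03, -0.15], [0.02, -0.16], [0.01, -0.15], [-0.01, -0.15], [-0.02, -0.16], [-0.03, -0.15]]
18.0 [[0.09, -0.12], [0.09, -0.13], [0.07, -0.14], [0.06, -0.14], [0.05, -0.15], [0.04, -0.15], [0.02, -0.15], [0.01, -0.16], [0.0, -0.16], [-0.02, -0.15], [-0.03, -0.16]]
```

```bash
python3 -m handwheel '[[0.09,-0.12,0,0,-1],[0.08,-0.13,0,0,-1],[0.07,-0.14,0,0,-1],[0.06,-0.14,0,0,-1],[0.05,-0.15,0,0,-1],[0.03,-0.15,0,0,-1],[0.02,-0.16,0,0,-1],[0.01,-0.15,0,0,-1],[-0.01,-0.15,0,0,-1],[-0.02,-0.16,0,0,-1],[-0.03,-0.15,0,0,-1],[0,0,0,0,-1]]' | grep wrist
python3 - <<'E'
from h import *
rep(375)
E
```

```text
wrist_force: [4.7, 0.9, -0.1]
t 17.95 xy 17.17 2.88 r 17.41 phi 9.5 Fr in 4.61 Ft -0.82 z 99.5
```

```bash
python3 -m handwheel '[[-0.2,0.05,0,0,-1],[-0.3,0.1,0,0,-1],[-0.3,0.1,0,0,-1],[0,0,0,0,-1],[0,0,-1,0,-1],[0,0,-2,0,-1],[0,0,-2,0,-1],[0,0,-1,0,-1],[0,0,0,-0.148,-1],[0,0,0,-0.148,-1],[0,0,0,-0.148,-1],[0,0,0,-0.148,-1]]'
python3 -m handwheel '[[0,0,0,0,-1],[0,0,0,0,-1]]'
python3 - <<'E'
from h import *
s,M,p=T();print(to([.5531,.1677,.16]),np.degrees(np.arctan2(M[1,1],M[0,1])))
E
```

```text
clock: 19.15
tool_pos: [0.4993, -0.1277, 0.1596]
ee_rot: [0.522, -3.097, 0.0]
wrist_force: [-0.2, 0.4, -1.7]
gripper_width: 0.231
finger_force: 39.9
clock: 19.35
tool_pos: [0.4996, -0.1278, 0.1595]
ee_rot: [0.507, -3.1, -0.0]
wrist_force: [0.4, -0.1, -1.1]
gripper_width: 0.234
finger_force: 39.9
[-14.49  26.3   -0.05] 108.57709003358507
```

```bash
python3 -m handwheel '[[-0.75,1.3,0,0,-1],[-1.45,2.63,0,0,-1],[-1.45,2.63,0,0,-1],[-1.45,2.63,0,0,-1],[-1.45,2.63,0,0,-1],[-1.45,2.63,0,0,-1],[-1.45,2.63,0,0,-1],[-1.45,2.63,0,0,-1],[-1.45,2.63,0,0,-1],[-1.45,2.63,0,0,-1],[-0.7,1.3,0,0,-1],[0,0,0,0,-1]]'
python3 -m handwheel '[[0,0,0,0,-1],[0,0,0,0,-1],[0,0,0,0,-1]]'
python3 - <<'E'
from h import *
s,M,p=T();print(to([.5531,.1677,.0524]))
c=vision.camera_info('wrist');im,d=vision.get_image('wrist');cv2.imwrite('pics/w4.png',im[:,:,::-1])
E
```

```text
clock: 20.55
tool_pos: [0.552, 0.1714, 0.1593]
ee_rot: [-0.519, 3.098, 0.002]
wrist_force: [0.1, 0.3, -2.5]
gripper_width: 0.232
finger_force: 39.9
clock: 20.85
tool_pos: [0.5525, 0.1658, 0.1595]
ee_rot: [0.509, -3.1, 0.002]
wrist_force: [-1.1, 0.3, -1.7]
gripper_width: 0.236
finger_force: 39.9
[-0.12  0.17 10.71]
```

View pics/w4.png

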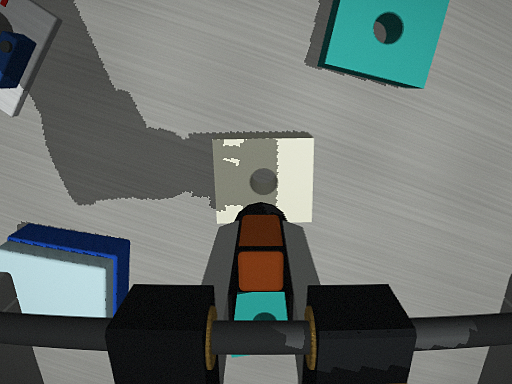

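The wrist view shows the white stand's hole at (264,181), free, with the tool held upright above it at (260,240).

```bash
python3 -m handwheel '[[-0.12,0.17,0,0,-1],[0,0,1.5,0,-1],[0,0,2,0,-1],[0,0,2,0,-1],[0,0,1.5,0,-1],[0,0,1.2,0,-1],[0,0,1,0,-1],[0,0,0.7,0,-1],[0,0,0.5,0,-1],[0,0,0.2,0,-1],[0,0,0,0,-1],[0,0,0,0,-1]]'
```

```text
clock: 22.1
tool_pos: [0.5535, 0.17, 0.0539]
ee_rot: [-0.513, 3.099, 0.0]
wrist_force: [-0.0, -0.9, -1.6]
gripper_width: 0.233
finger_force: 39.9
```

```bash
python3 -m handwheel '[[0.1,-0.2,0,0,-1],[0,0,0,0,-1],[0,0,0.1,0,-1],[0,0,0.05,0,-1],[0,0,0,0,-1],[0,0,0,0,-1]]'
```

```text
clock: 22.7
tool_pos: [0.553, 0.1675, 0.0524]
ee_rot: [-0.513, 3.099, -0.0]
wrist_force: [-1.7, 0.0, 4.1]
gripper_width: 0.233
finger_force: 39.9
```

```bash
python3 -m handwheel '[[0,0,0,0,0.3],[0,0,0,0,0.3],[0,0,0,0,0.3],[0,0,0,0,0.3],[0,0,0,0,0.3],[0,0,0,0,0.3]]'
python3 -m handwheel '[[0,0,-0.5,0,0.3],[0,0,-2,0,0.3],[0,0,-3,0,0.3],[0,0,-4,0,0.3],[0,0,-4,0,0.3],[0,0,-2,0,0.3],[0,0,0,0,0.3],[0,0,0,0,0.3],[0,0,0,0,0.3]]'
python3 - <<'E'
from h import *
c=vision.camera_info('wrist');im,d=vision.get_image('wrist');cv2.imwrite('pics/w5.png',im[:,:,::-1])
q=cloud(c,px(masks(im)['orange']),d);t=q[(q[:,2]>.087)&(q[:,2]<.1)];print(t.mean(0),rect(t),q[q[:,2]<.15][:,2].max())
E
```

```text
clock: 23.3
tool_pos: [0.5528, 0.1676, 0.0519]
ee_rot: [0.513, -3.099, -0.0]
wrist_force: [-0.2, -0.1, 0.1]
gripper_width: 0.645
finger_force: 0.0
clock: 24.2
tool_pos: [0.5517, 0.1672, 0.2056]
ee_rot: [0.513, -3.097, 0.001]
wrist_force: [-0.2, 0.2, -0.0]
gripper_width: 0.646
finger_force: 0.0
[0.552619   0.16736842 0.09381083] (0.5531287231445312, 0.16727008056640624, 20.343542098999023, 19.706584930419922, 19.359874725341797) 0.09603531146738697
```

View pics/w5.png

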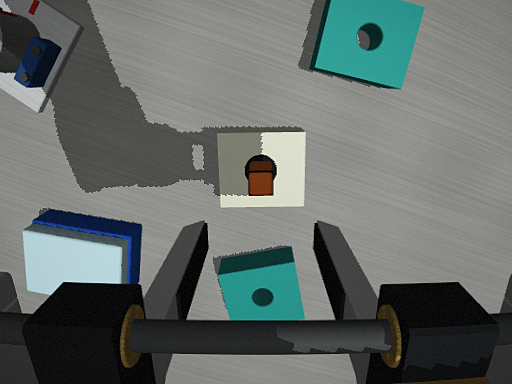

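The tool stands upright in the white stand at (261,177), and the gripper is clear of it.

```bash
python3 -c "from rig import env; print(env.sign_off())"
```

```text
the job is handed in; nothing more can be done
None
```

I ran the deburring tool anticlockwise right round the tube's inner edge from the red mark and about 9° past it (about 2.5–5 N radial force at each check), then put it back upright in the white stand, let go and handed the job in at about 24 s.

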